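# Roll a milling jar up the loading ramp onto the roller mill

### The arm

A 6-joint arm with a two-finger parallel gripper is mounted at the origin on the work surface. World frame = base frame: x ahead of the robot, y to its left, z up, the work surface at z = 0. Lengths are in m, angles in rad, forces in N, time in s.
With the tool pointing down it reaches from about 0.425 to 0.95 m from the base axis. Payload 3.5 kg.
Tool frame: the origin (TCP) lies on the mounting face of the last link; the fingertips stand 173 mm ahead of it and the grasp point (between the pads) lies 155 mm ahead of it (arm.grip_point_offset is the distance from the TCP to the grasp point, in m); z points along the fingers, y is the direction in which the jaws open and shut (so a half turn about z gives the same grasp; the last joint's range is limited). The gripper opens to 85 mm and grips with 20 to 120 N. Pads are 22 mm wide; open, the fingers measure 114 mm over their backs; the gripper's body (76 mm by 85 mm) begins 54 mm behind the grasp point. The pads swing forward as they close: fully open they stand 13 mm farther back than shut.
Start: joints at [-1.374, 0.286, 1.577, -0, 1.279, -0.15], TCP at [0.229, -0.635, 0.405] pointing down, gripper open.
Joint ranges: [-2.77, 2.77], [-0.9, 2.22], [0.21, 2.48], [-1.53, 4.67], [0.24, 2.81], [-2.84, 2.84]. Speed limits (rad/s): [2.79, 2.79, 3.14, 3.14, 3.14, 3.14].

### API

Orientations are given as a unit quaternion [x, y, z, w].
In Python, from rig import arm gives the robot as it stands. The module is installed in compiled form; this text tells all that it offers.
- The arm moves only by the tool move_arm, never from a script. Its argument "plan" is a list of rows, each a list of 6 numbers: the shift along the tool's x, y, z in m, then the turn, a rotation vector about the tool's x, y, z in rad. A call has 1 to 10 rows; each row is the pose to reach, as a shift and turn from the pose commanded when the call began, along the tool's axes at that moment; what a row does not reach only later rows make up. A row lasts 1/12 s, in which the tool goes at most 41.7 mm and 7.16 degrees, less where a joint would pass 70% of its speed; a pose out of reach is approached as far as the arm can. A call with a gripper value outside its range is refused whole. "claw" is the finger opening in m, from 0 to 0.0854, set as the call begins (left out, the last holds). The fingers move at their own pace and stop on an object; "force" is the grip in N (left out, the last holds). Time passes only in rows, so rows that repeat a pose let the fingers close. It gives the time, the measured TCP pose, the force and the opening at its end, in the units of the state.
- arm.sense(): the state, without advancing time (a new reading comes with each control period).
- arm.snapshot(name): name is "scene" or "side" or "wrist"; returns a dict with "image" (384x512x3 uint8, blue, green, red), "vertical_fov" (degrees; the focal length in pixels is half the picture's height over the tangent of half this angle, whatever the lens; pixels are square), "cx", "cy" (the principal point, pixels), "T" (4x4, takes a point from camera to world coordinates); the wrist camera has in their place "hand_eye" (4x4, takes a point from camera to tool coordinates, whose origin is the TCP and whose axes are the flange's). Camera axes: x right, y down, z forward; pixel columns grow to the right and rows downward; lengths in m; the calibration is good to about 2 mm. A picture is of the moment at which its call begins: read the wrist's pose just before it. There is no depth.
- arm.hand_in(): hands the job in, once; it reports no verdict.
The state is a dict: "t": time; "joints": joint angles; "qvel": joint speeds; "joint_efforts": joint torques, N m; "ee_pos": TCP position; "eef_rot": TCP orientation; "force": force on the tool from outside, world axes, zero at the start; "torque": the same for the moment, N m; "gripper_width": opening from 0.0 (shut) to 1.0 (fully open).
Only numpy, scipy, OpenCV 4.12 (cv2) and the standard library are available. Lean on these libraries where they do the work, as an engineer would, in place of code of your own. Each camera call takes 0.05 s, during which the arm holds its last target.

### The job

Load the roller mill: with the fingertips, push the jar lying at the foot of the loading ramp slowly up the ramp, at about ten centimetres a second at most and without ever letting it roll back or run away, until it drops in and rests between the two rollers. Then slide the end stop along its rail until it is up against the jar's lid. Only push, gently: pick up or pinch nothing, and leave the other things on the bench and on the mill where they are.

Things in the scene. Friction and masses are not known exactly. Their poses are not given: they have to be found in the camera images.
- jar: milling jar lying on its side: white body 86 mm in diameter, two hard black rings of 90 mm around it, grey screw lid 76 mm in diameter; 110 mm long, 0.56-0.94 kg. Origin in its middle. Its axis is its own y, the lid's end face at y = +55 mm; x and z turn as it rolls. Starts against the ramp's foot lip, axis 125 mm above the bench. It rolls easily; let go on the ramp it runs back down
- mill: roller mill, fixed: grey base, drive housing (175 mm high) at y = -110 to -225 mm, bearing plate (top 110 mm up) at y = 150-160 mm. Origin on the bench under the jar's place; x level, uphill along the ramp; y along the rollers, to the robot. Two black rollers 36 mm in diameter, axes at x = -40 mm (turns freely) and +40 mm (stands still), 95 mm up. A fixed end plate at y = -72 mm faces the jar's bottom
- home (a point): where the jar's axis is when it rests on both rollers: mill x = 0, 144 mm above the bench. On the way the axis passes over the first roller (40 mm before this point, 158 mm up); past that the jar drops in by itself. The jar rolls best when pushed from behind at or a little below the height of its axis; pushed higher it binds. Behind the rollers lies a rail (mill x = 60 to 72 mm, top 129 mm up)
- ramp: sheet-steel ramp, fixed on the mill, rising at 8 degrees. Origin at the upper end of its deck (mill x = -42 mm, 113 mm up), at the first roller; x up the slope, y along the jar, z square to the deck. Deck x = -272 to -8 mm, 122 mm wide between side walls standing 25 mm above it; at its foot (x = -266 mm) a lip 12 mm high. The jar starts with its axis at x = -235 mm and runs 45 mm above the deck
- end_stop: end stop: upright steel plate 90 x 70 mm, 6 mm thick, on a carriage on the rail. Slides along mill y with 2 N friction, stays where left; starts at mill y = 86-110 mm. Origin in its face towards the jar, at mill x = 0, 144 mm up; axes as the mill's; outer face y = +6 mm. Plate x = -30 to 60 mm, from 27 mm below to 43 mm above the origin; carriage x = 53-79 mm, y = 0-24 mm, lower
- pot: bystander: small lidded pot, 62 mm in diameter, 68 mm high, standing on the bench on the robot's side of the ramp; origin under its middle
- scoop: bystander: steel spoon, 170 mm long, lying on the bench on the far side of the ramp; origin under its middle
- crucible: bystander: small white cup, 44 mm wide, 35 mm high, standing on the mill's drive housing; origin under its middle
- mortar: bystander: white bowl, 116 mm wide, 55 mm high, to the robot's right; origin under its middle
- sieve: bystander: steel sieve ring, 104 mm wide, 45 mm high, to the right; origin under its middle
- wash_bottle: bystander: clear bottle, 68 mm wide, 170 mm high, to the left; origin under its middle
- wipes: bystander: upright paper roll, 110 mm wide, 215 mm high, left; origin under its middle
- brush: bystander: hand brush with a wooden handle, 180 mm long, lying left of the mill; origin under its middle
Things that resemble listed ones, but are neither listed nor needed, are in the scene too. What is shaped like the jar but purple or red is not meant.

How it is judged:
By the outcome, as a careful person would: the job done as asked, in the order asked, and still so for the second after the job is handed in, with the robot touching nothing.
It also fails if it takes over 54 s, if anything falls off the work surface, if the arm or the gripper's body presses on something with over 40 N, if the wrist force passes 120 N, or if a joint passes its speed limit or range.

## Working session

There is one attempt and no reset: what is moved stays moved. The work goes in short steps, Python scripts to look and compute and a tool call to move; the robot and the scene stay as the last step left them, time stands still between calls to the robot, and variables do not carry over. Pictures are saved under pics/ and viewed, and the job is handed in when it is done.

Besides the shell and the picture viewer there is one more tool, called after "Emit:" in YAML: its name, and indented under it one key for each argument. move_arm: Moves the arm, as the interface text tells. Its arguments: {"type":"object","properties":{"plan":{"type":"array"},"claw":{"type":"number"},"force":{"type":"number"}},"required":["plan"]}

```bash
mkdir -p pics
python3 - <<'E'
from rig import arm
import cv2,numpy as np
s=arm.sense()
for k,v in s.items(): print(k,np.round(v,4))
for n in ["scene","side","wrist"]:
    p=arm.snapshot(n); cv2.imwrite(f"pics/{n}0.png",p["image"])
    print(n,p["vertical_fov"],p["cx"],p["cy"]); print(np.round(p.get("T",p.get("hand_eye")),4).tolist())
print(arm.grip_point_offset)
E
```

```text
t 0.0
joints [-1.374   0.2872  1.5782  0.      1.2786 -0.15  ]
qvel [ 0.0016 -0.0005  0.0009  0.0003 -0.0015 -0.0004]
joint_efforts [-3.00000e-04 -4.05978e+01 -2.92630e+01 -1.00000e-04  5.80000e-03
  0.00000e+00]
ee_pos [ 0.2294 -0.6345  0.4033]
eef_rot [ 0.985   0.1725 -0.     -0.0012]
force [ 0.2279 -0.3878 -0.0616]
torque [ 0.0035 -0.0172 -0.0179]
gripper_width 1.0037
scene 55.11144130657039 250.80170582131225 193.96796771031362
[[0.5165, 0.6263, -0.5839, 1.2612], [0.8563, -0.3772, 0.3529, -0.3844], [0.0008, -0.6823, -0.7311, 0.9928], [0.0, 0.0, 0.0, 1.0]]
side 46.335422747646234 258.7984138966799 186.00157773697012
[[0.9327, -0.2287, 0.279, 0.0899], [-0.3607, -0.6046, 0.7102, -1.1702], [0.0063, -0.763, -0.6464, 1.2629], [0.0, 0.0, 0.0, 1.0]]
wrist 66.09295125149215 253.03974284946096 190.46681980888323
[[-0.0008, -0.9451, -0.3269, 0.0844], [1.0, -0.0005, -0.0009, 0.0012], [0.0007, -0.3269, 0.9451, 0.0309], [0.0, 0.0, 0.0, 1.0]]
0.1547
```

View pics/scene0.png

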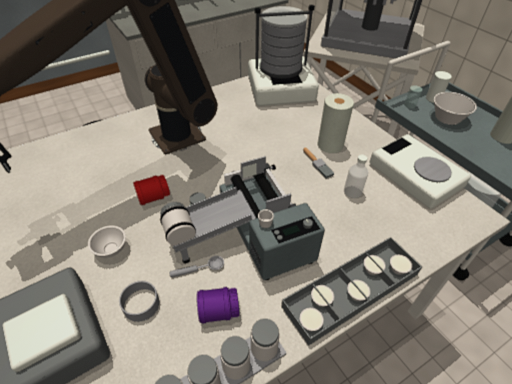

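View pics/side0.png

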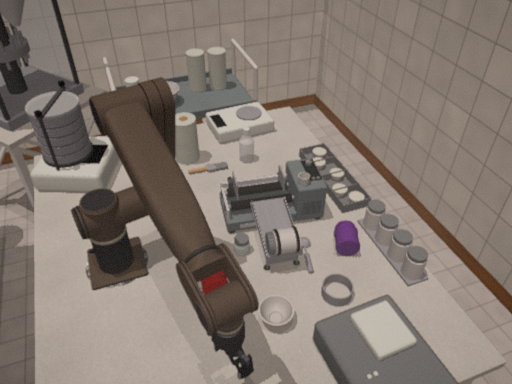

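View pics/wrist0.png

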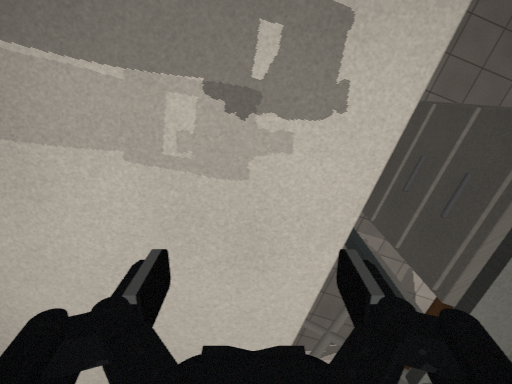

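Run:
```python
import cv2
for n,(x0,y0,w,h) in dict(scene=(150,145,190,140),side=(205,130,150,150)).items():
    im=cv2.imread(f"pics/{n}0.png")[y0:y0+h,x0:x0+w]
    f=4
    im=cv2.resize(im,None,fx=f,fy=f,interpolation=cv2.INTER_CUBIC)
    for u in range((x0+9)//10*10,x0+w,10):
        cv2.line(im,((u-x0)*f,0),((u-x0)*f,5 if u%20 else 12),(0,255,255),1)
        if u%20==0: cv2.putText(im,str(u),((u-x0)*f,22),0,.35,(0,0,255),1)
    for v in range((y0+9)//10*10,y0+h,10):
        cv2.line(im,(0,(v-y0)*f),(12,(v-y0)*f),(0,255,255),1)
        if v%20==0: cv2.putText(im,str(v),(14,(v-y0)*f),0,.35,(0,0,255),1)
    cv2.imwrite(f"pics/{n}0c.png",im)
```

```text
(no output)
```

View pics/scene0c.png

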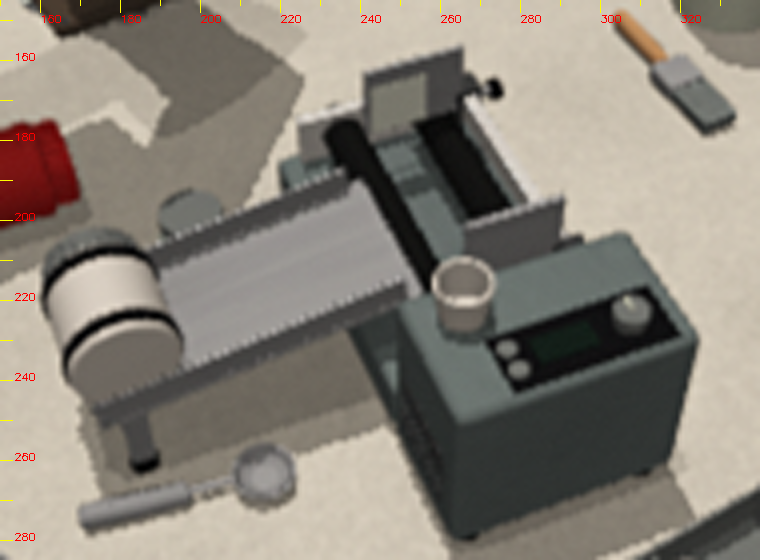

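View pics/side0c.png

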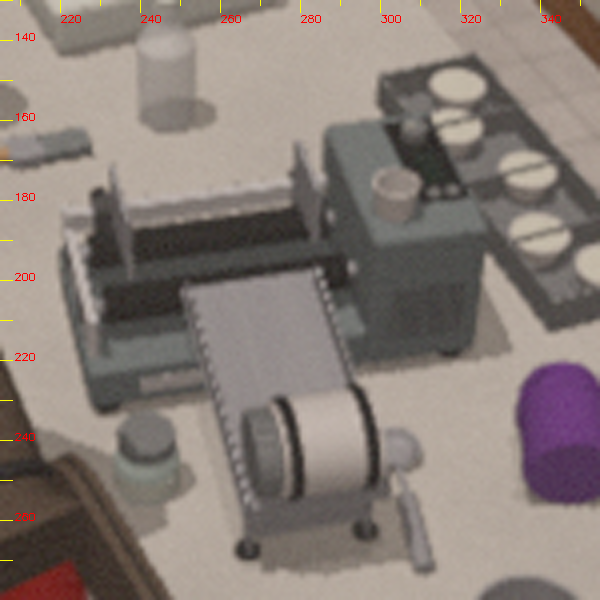

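```bash
cat > h.py <<'E'
import numpy as np
from rig import arm
from scipy.spatial.transform import Rotation as R
C8,S8=np.cos(np.radians(8)),np.sin(np.radians(8))
def ramp(x,y,z): return [-42+x*C8-z*S8,y,113+x*S8+z*C8]
def cam(name):
    p=arm.snapshot(name); f=192/np.tan(np.radians(p["vertical_fov"]/2))
    if "T" in p: T=np.array(p["T"])
    else: T=None
    return p["image"],f,p["cx"],p["cy"],T,p
def m2w(P,q):
    P=np.atleast_2d(P)/1000.; c,s=np.cos(q[2]),np.sin(q[2])
    return np.c_[q[0]+c*P[:,0]-s*P[:,1],q[1]+s*P[:,0]+c*P[:,1],P[:,2]]
def proj(W,c):
    T=c[4]; L=(W-T[:3,3])@T[:3,:3]
    return np.c_[c[2]+c[1]*L[:,0]/L[:,2],c[3]+c[1]*L[:,1]/L[:,2]]
E
cat > fit.py <<'E'
from h import *
from scipy.optimize import least_squares
sc=cam("scene"); sd=cam("side")
def pts(q):
    s,h1,h2=q[3:6]*1000
    A=[([-30,s,187],(241.2,163)),([60,s,187],(265.5,157)),
     (ramp(-8,-61,25),(252,214.5)),(ramp(-8,61,25),(236,188)),(ramp(-272,-61,25),(173.7,248)),
     ([h2,-110,175],(307.5,203.7)),([h2,-225,175],(324,229.5)),([h1,-225,175],(265.7,250)),([h1,-110,175],(250.5,222.5))]
    B=[(ramp(-8,61,25),(250.7,202)),(ramp(-8,-61,25),(284.5,197)),(ramp(-272,61,25),(267.5,257.5)),
     ([h2,-110,175],(286.7,161.7)),([h1,-110,175],(298.7,191)),([h1,-225,175],(326.7,188)),([60,s+3,187],(233,171))]
    return A,B
def res(q):
    r=[]
    for L,c in zip(pts(q),(sc,sd)):
        r.append(proj(m2w([l[0] for l in L],q),c)-np.array([l[1] for l in L]))
    return np.vstack(r)
o=least_squares(lambda q:res(q).ravel(),[.65,.05,1.5,.1,-.05,.05],loss="soft_l1")
print(np.round(o.x,4)); print(np.round(res(o.x),1).tolist())
E
python3 fit.py
```

```text
[ 0.5968  0.0525  1.4109  0.1104 -0.0808  0.0981]
[[-2.3, 0.8], [-1.2, -0.0], [-0.0, -1.0], [1.9, -1.3], [-4.6, -0.8], [-2.1, -1.3], [0.7, 1.5], [-0.0, 1.1], [-0.9, -2.7], [1.7, -3.8], [-0.6, -3.1], [0.2, -0.7], [-0.0, -0.9], [0.2, -1.8], [1.6, -2.8], [0.3, 0.1]]
```

```bash
cat > ov.py <<'E'
from h import *
import cv2,sys
def lines(q,s,jar=None,home=False):
    L=[]
    box=lambda P:[(P[i],P[(i+1)%len(P)]) for i in range(len(P))]
    for y in (-61,61): L+=box([ramp(-272,y,0),ramp(-272,y,25),ramp(-8,y,25),ramp(-8,y,0)])
    L+=[(ramp(-272,-61,0),ramp(-272,61,0))]
    for y in (s,s+6): L+=box([[-30,y,117],[60,y,117],[60,y,187],[-30,y,187]])
    L+=box([[-80,-110,175],[98,-110,175],[98,-225,175],[-80,-225,175]])
    L+=box([[-60,150,110],[60,150,110],[60,160,110],[-60,160,110]])
    L+=[([60,-72,129],[60,150,129]),([72,-72,129],[72,150,129])]
    for x in(-40,40): L+=[([x,-72,113],[x,150,113])]
    if jar:
        jx,jy,jz=jar
        t=np.linspace(0,2*np.pi,25)
        for y,r in((-55,43),(55,38)):
            L+=box([[jx+r*np.cos(a),jy+y,jz+r*np.sin(a)] for a in t[:-1]])
    return L
def draw(im,c,q,L,roi,f,fn):
    x0,y0,w,h=roi
    im=cv2.resize(im[y0:y0+h,x0:x0+w],None,fx=f,fy=f,interpolation=cv2.INTER_CUBIC)
    for a,b in L:
        p=proj(m2w([a,b],q),c); p=((p-[x0,y0]+.5)*f).astype(int)
        cv2.line(im,tuple(map(int,p[0])),tuple(map(int,p[1])),(0,255,0),1)
    cv2.imwrite(fn,im)
if __name__=="__main__":
    q=list(map(float,sys.argv[1:4])); s=float(sys.argv[4]); tag=sys.argv[5]
    jar=None
    if len(sys.argv)>6: jar=list(map(float,sys.argv[6:9]))
    L=lines(q,s,jar)
    for n,roi in dict(scene=(150,145,190,140),side=(205,130,150,150)).items():
        c=cam(n); draw(c[0],c,q,L,roi,4,f"pics/{n}_{tag}.png")
E
python3 - <<'E'
from h import *; print(ramp(-235,0,45))
E
python3 ov.py .5968 .0525 1.4109 110 a -281 0 125
```

```text
[np.float64(-280.97578569747196), 0, np.float64(124.8563843677553)]
```

View pics/scene_a.png

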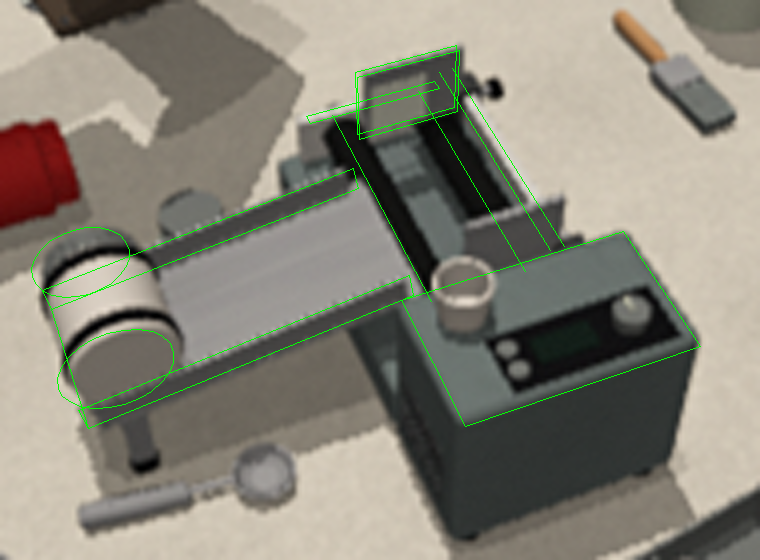

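View pics/side_a.png

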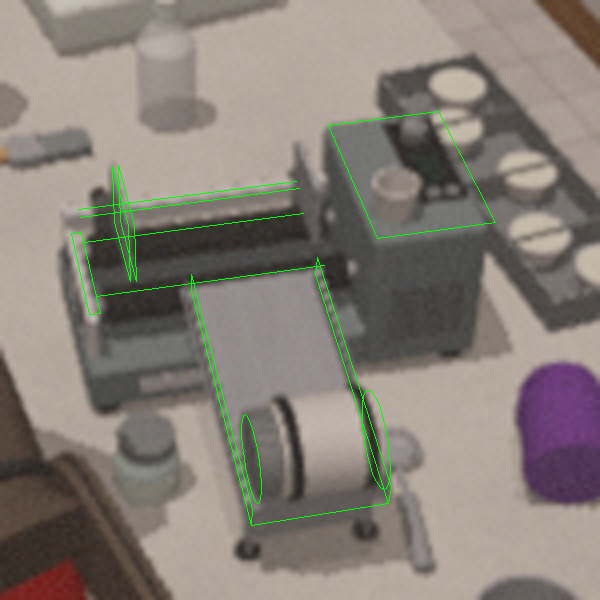

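```bash
cat >> h.py <<'E'
def mill_rot(th,tilt=0):
    # tool x = mill x, z down; tilt>0: tip leans uphill (body back)
    X=np.array([np.cos(th),np.sin(th),0]); Z=np.array([0,0,-1.])
    M=R.from_matrix(np.c_[X,np.cross(Z,X),Z])
    return M*R.from_rotvec([0,tilt,0]) # about tool y: z -> z cos + x sin
def rel(tp,tR,s=None):
    s=s or arm.sense(); r0=R.from_quat(s["eef_rot"])
    return np.r_[r0.inv().apply(np.array(tp)-s["ee_pos"]),(r0.inv()*tR).as_rotvec()]
E
python3 - <<'E'
from h import *
print(np.round(rel([.58,-.06,.42],mill_rot(1.411)),3))
E
```

```text
[ 0.525 -0.421 -0.015 -0.    -0.    -1.064]
```

Emit:
move_arm:
  plan:
    - [0.029, -0.023, -0.001, 0, 0, -0.06]
    - [0.058, -0.046, -0.002, 0, 0, -0.12]
    - [0.087, -0.07, -0.003, 0, 0, -0.18]
    - [0.116, -0.093, -0.004, 0, 0, -0.24]
    - [0.145, -0.116, -0.005, 0, 0, -0.3]
    - [0.174, -0.139, -0.006, 0, 0, -0.36]
    - [0.203, -0.163, -0.007, 0, 0, -0.42]
    - [0.232, -0.186, -0.008, 0, 0, -0.48]
    - [0.261, -0.21, -0.009, 0, 0, -0.54]
    - [0.29, -0.233, -0.01, 0, 0, -0.6]
  claw: 0.05

```text
t: 1.18
ee_pos: [0.4235, -0.3153, 0.415]
eef_rot: [0.889, 0.457, 0.0, 0.0]
force: [0.4, -0.9, -0.9]
gripper_width: 0.582
```

Run:
```python
from h import *
s=arm.sense();print(s["t"],s["ee_pos"],s["gripper_width"])
print(np.round(rel([.58,-.06,.42],mill_rot(1.411)),3))
```

```text
1.1833 [ 0.42349771 -0.31528054  0.41500882] 0.5817777627686256
[ 0.299 -0.021 -0.005  0.001  0.    -0.461]
```

Emit:
move_arm:
  plan:
    - [0.035, -0.002, 0, 0, 0, -0.055]
    - [0.07, -0.005, -0.001, 0, 0, -0.11]
    - [0.105, -0.007, -0.002, 0, 0, -0.165]
    - [0.14, -0.01, -0.003, 0, 0, -0.22]
    - [0.175, -0.012, -0.003, 0, 0, -0.275]
    - [0.21, -0.015, -0.004, 0, 0, -0.33]
    - [0.245, -0.017, -0.004, 0, 0, -0.39]
    - [0.28, -0.02, -0.005, 0, 0, -0.44]
    - [0.3, -0.021, -0.005, 0, 0, -0.46]
    - [0.3, -0.021, -0.005, 0, 0, -0.46]

```text
t: 2.02
ee_pos: [0.5825, -0.0582, 0.4199]
eef_rot: [0.761, 0.649, 0.001, -0.0]
force: [-0.4, -0.5, 0.1]
gripper_width: 0.591
```

```bash
cat >> h.py <<'E'
def wcam():
    s=arm.sense(); p=arm.snapshot("wrist"); f=192/np.tan(np.radians(p["vertical_fov"]/2))
    T=np.eye(4); T[:3,:3]=R.from_quat(s["eef_rot"]).as_matrix(); T[:3,3]=s["ee_pos"]
    return p["image"],f,p["cx"],p["cy"],T@np.array(p["hand_eye"]),s
E
python3 - <<'E'
from h import *
import cv2,pickle
c=wcam(); print(c[5]["t"],c[5]["ee_pos"],np.round(c[4],4).tolist())
pickle.dump(c,open("w1.pkl","wb"))
cv2.imwrite("pics/w1.png",cv2.resize(c[0],None,fx=1.5,fy=1.5,interpolation=cv2.INTER_CUBIC))
E
```

```text
2.0167 [ 0.58247166 -0.05821203  0.41985577] [[0.9873, -0.1507, -0.0513, 0.5963], [-0.1592, -0.9336, -0.3212, 0.024], [0.0005, 0.3252, -0.9456, 0.3891], [0.0, 0.0, 0.0, 1.0]]
```

View pics/w1.png

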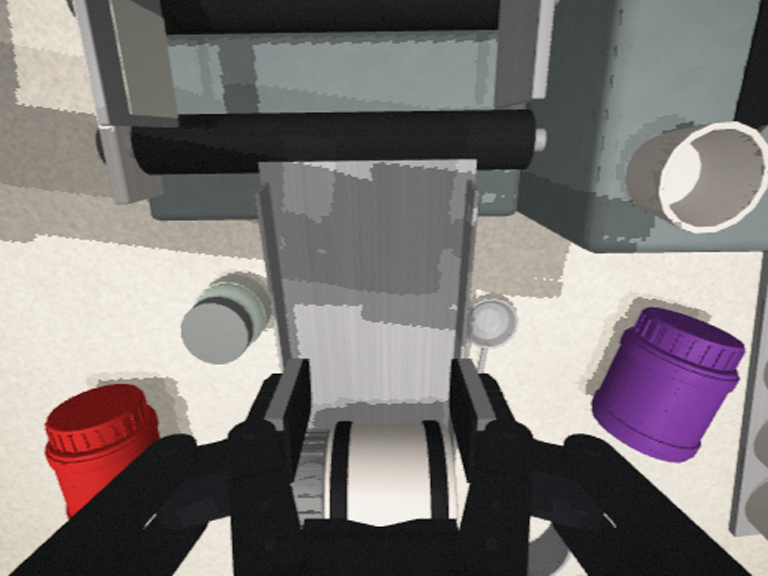

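```bash
cat > fit2.py <<'E'
from h import *
import pickle,sys
from scipy.optimize import least_squares
sc=cam("scene"); sd=cam("side"); w=pickle.load(open("w1.pkl","rb"))
k=lambda u,v:((u+.5)/1.5-.5,(v+.5)/1.5-.5)
def pts(q):
    s=q[3]*1000
    W=[(ramp(-8,61,0),k(262,163)),(ramp(-8,-61,0),k(476,160)),([-30,s,117],k(178,123)),([-30,s,187],k(105,125)),
       ]
    return W
def res(q):
    W=pts(q)
    a=proj(m2w([l[0] for l in W],q),w)-np.array([l[1] for l in W])
    b=proj(m2w([[-40,135,95],[-40,-85,95]],q),w); 
    # roller axis line in image: v at u
    l0,l1=np.array(k(140,145)),np.array(k(530,139)); d=(l1-l0)/np.linalg.norm(l1-l0)
    rb=(b-l0)@np.array([-d[1],d[0]])
    return np.r_[a.ravel(),rb]
o=least_squares(res,[.6,.06,1.42,.1],loss="soft_l1")
print(np.round(o.x,4),np.round(res(o.x),1).tolist())
E
python3 fit2.py
```

```text
[0.5946 0.0596 1.4218 0.1103] [3.4, -1.2, -4.4, -0.7, -0.9, 2.6, 0.6, -0.3, -0.1, 0.9]
```

```bash
cat > ovw.py <<'E'
from ov import *
import pickle,sys
q=list(map(float,sys.argv[1:4])); s=float(sys.argv[4]); tag=sys.argv[5]; jar=list(map(float,sys.argv[6:9]))
w=pickle.load(open(sys.argv[9],"rb"))
L=[l for l in lines(q,s,jar) if max(proj(m2w(l,q),w).ravel())<900]
draw(w[0],w,q,L,(0,0,512,384),1.5,f"pics/w_{tag}.png")
E
python3 ovw.py .5946 .0596 1.4218 110 b -281 0 125 w1.pkl; python3 ov.py .5946 .0596 1.4218 110 b -281 0 125
```

```text
(no output)
```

View pics/w_b.png

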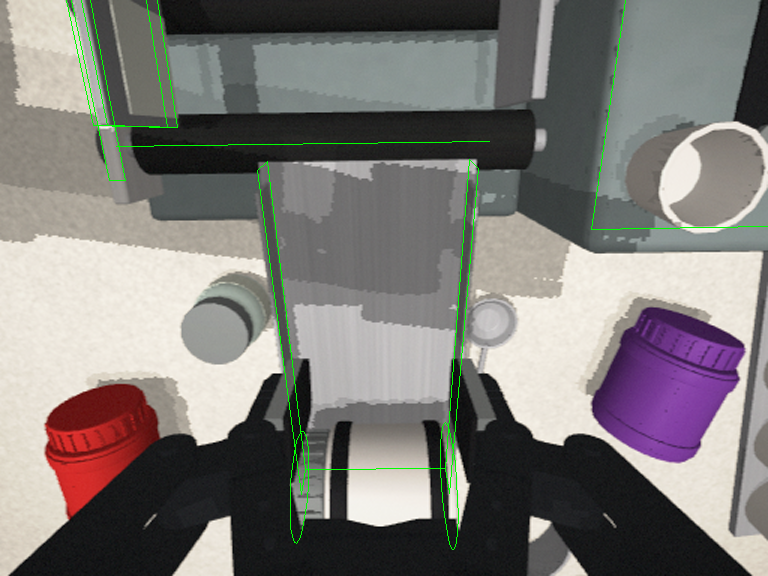

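View pics/scene_b.png

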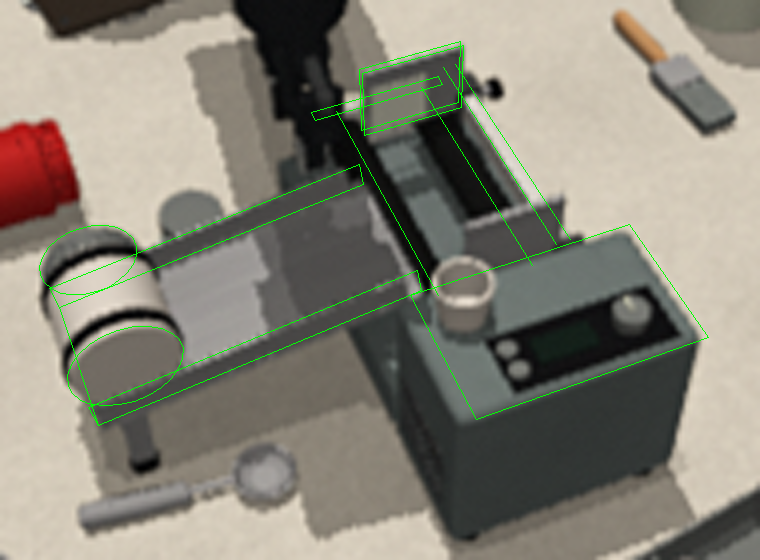

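View pics/side_b.png

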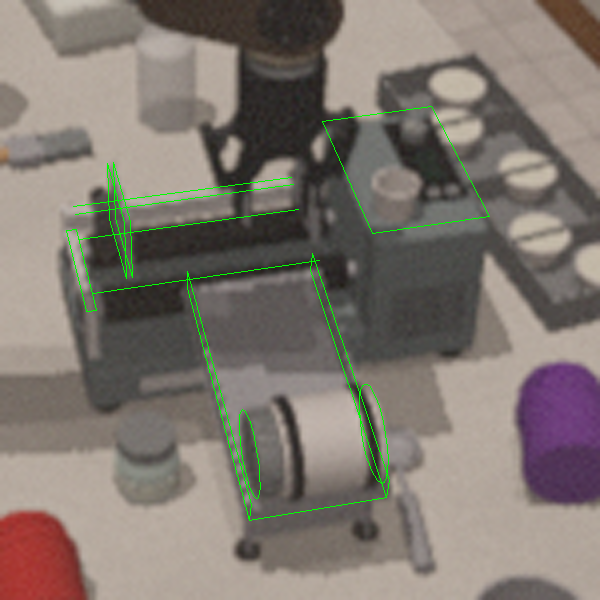

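Run:
```python
from h import *
import pickle
w=pickle.load(open("w1.pkl","rb")); q=[.5946,.0596,1.4218]
def ray(u,v,z):
    u=(u+.5)/1.5-.5;v=(v+.5)/1.5-.5
    T=w[4]; d=T[:3,:3]@[(u-w[2])/w[1],(v-w[3])/w[1],1]; P=T[:3,3]+d*(z-T[2,3])/d[2]
    c,s=np.cos(q[2]),np.sin(q[2]); D=P[:2]-q[:2]
    return np.round(np.array([c*D[0]+s*D[1],-s*D[0]+c*D[1]])*1000,1)
for u,v,z in[(332,440,.168),(352,440,.168),(425,440,.168),(443,440,.168),(303,440,.16),(456,440,.166),(215,330,.068),(390,425,.16)]: print(u,v,ray(u,v,z))
# targets
for nm,(x,y,z) in dict(pre=(-281-44.3-45-0,-7,.150),).items(): pass
```

```text
332 440 [-208.4   23.4]
352 440 [-208.5   11.5]
425 440 [-209.   -32.3]
443 440 [-209.1  -43.1]
303 440 [-214.4   42.6]
456 440 [-210.8  -51.3]
215 330 [-180.9  125.3]
390 425 [-204.   -11.5]
```

```bash
cat >> h.py <<'E'
Q=[.5946,.0596,1.4218]
def tcp_for(cx,cy,cz,tilt,up=8,half=11):
    """TCP (mill mm) so that the finger's uphill face has its point `up` mm above the tip at mill (cx,cy,cz)"""
    c,s=np.cos(tilt),np.sin(tilt)
    zx,zz=s,-c; xx,xz=c,s
    return [cx-half*xx-(173-up)*zx,cy,cz-half*xz-(173-up)*zz]
def w2m(P):
    P=np.asarray(P); c,s=np.cos(Q[2]),np.sin(Q[2]); D=P[:2]-Q[:2]
    return np.r_[c*D[0]+s*D[1],-s*D[0]+c*D[1],P[2]]*1000
def relm(mm,tilt): return np.round(rel(m2w(mm,Q)[0],mill_rot(Q[2],tilt)),4)
E
python3 - <<'E'
from h import *
t=tcp_for(-325.3-30,-7,117,.175); print(t,w2m(arm.sense()["ee_pos"]))
print(relm([t[0],t[1],t[2]+90],.175)); print(relm(t,.175))
E
```

```text
[np.float64(-394.85983463089764), -7, np.float64(277.56468940578446)] [-122.66278291   -4.45631693  419.66265295]
[-0.2721  0.0071  0.0522  0.0012  0.1753 -0.0166]
[-0.2721  0.0071  0.1422  0.0012  0.1753 -0.0166]
```

Emit:
move_arm:
  plan:
    - [-0.035, 0.001, 0.005, 0, 0.025, -0.002]
    - [-0.07, 0.002, 0.012, 0, 0.05, -0.005]
    - [-0.105, 0.003, 0.02, 0, 0.075, -0.007]
    - [-0.14, 0.004, 0.027, 0, 0.1, -0.01]
    - [-0.175, 0.005, 0.034, 0.001, 0.125, -0.012]
    - [-0.21, 0.006, 0.041, 0.001, 0.15, -0.014]
    - [-0.245, 0.007, 0.048, 0.001, 0.175, -0.017]
    - [-0.272, 0.007, 0.065, 0.001, 0.175, -0.017]
    - [-0.272, 0.007, 0.09, 0.001, 0.175, -0.017]
    - [-0.272, 0.007, 0.115, 0.001, 0.175, -0.017]

```text
t: 3.1
ee_pos: [0.5422, -0.3345, 0.305]
eef_rot: [0.756, 0.649, 0.067, -0.055]
force: [0.3, -0.3, 0.3]
gripper_width: 0.583
```

```bash
python3 - <<'E'
from h import *
import cv2,pickle
t=tcp_for(-325.3-30,-7,117,.175); s=arm.sense(); print(w2m(s["ee_pos"]),s["qvel"],s["force"])
print(relm(t,.175)); 
c=wcam();pickle.dump(c,open("w2.pkl","wb"))
cv2.imwrite("pics/w2.png",cv2.resize(c[0],None,fx=1.5,fy=1.5,interpolation=cv2.INTER_CUBIC))
E
python3 ovw.py .5946 .0596 1.4218 110 c -281 0 125 w2.pkl
```

```text
[-397.46952905   -6.69377752  305.03285866] [ 0.0284563   0.3319043   0.21552884  0.03573544 -0.5034839  -0.08103886] [ 0.31936647 -0.29568496  0.27862189]
[-0.0022  0.0002  0.0275  0.0034  0.0018 -0.003 ]
```

View pics/w_c.png

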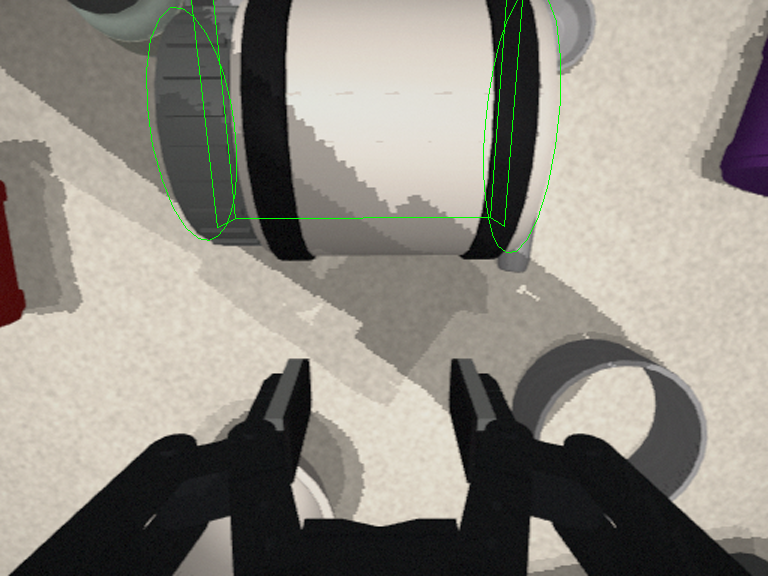

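Run:
```python
from h import *
print(relm(tcp_for(-325.3-30,-10,117,.175),.175)); print(relm(tcp_for(-325.3-4,-10,117,.175),.175))
```

```text
[-0.0029  0.0052  0.02   -0.0066 -0.0042 -0.0036]
[ 0.0227  0.0051  0.0247 -0.0066 -0.0042 -0.0036]
```

Emit:
move_arm:
  plan:
    - [0, 0.003, 0, 0, 0, 0]
    - [0, 0.003, 0, 0, 0, 0]
    - [0, 0.003, 0, 0, 0, 0]
  claw: 0.056

```text
t: 3.4
ee_pos: [0.5471, -0.3318, 0.3071]
eef_rot: [0.754, 0.651, 0.067, -0.055]
force: [-0.5, 0.3, 0.7]
gripper_width: 0.655
```

Run:
```python
from h import *
s=arm.sense();print(s["t"],w2m(s["ee_pos"]),s["gripper_width"]*.0854)
print(relm(tcp_for(-325.3-30,-10,117,.175),.175)); print(relm(tcp_for(-325.3-4,-10,117,.175),.175))
```

```text
3.4 [-394.13913101  -11.17982976  307.1056975 ] 0.05595675151171788
[-0.0058 -0.0013  0.029   0.0032  0.0019  0.0024]
[ 0.0198 -0.0012  0.0335  0.0032  0.0019  0.0024]
```

Emit:
move_arm:
  plan:
    - [-0.003, -0.001, 0.013, 0, 0, 0]
    - [-0.006, -0.001, 0.029, 0, 0, 0]
    - [0.0, -0.001, 0.03, 0, 0, 0]
    - [0.006, -0.001, 0.031, 0, 0, 0]
    - [0.011, -0.001, 0.032, 0, 0, 0]
    - [0.016, -0.001, 0.033, 0, 0, 0]
    - [0.018, -0.001, 0.0335, 0, 0, 0]
    - [0.018, -0.001, 0.0335, 0, 0, 0]
    - [0.018, -0.001, 0.0335, 0, 0, 0]

```text
t: 4.15
ee_pos: [0.5494, -0.3077, 0.2755]
eef_rot: [0.754, 0.651, 0.066, -0.056]
force: [0.0, 0.2, -0.3]
gripper_width: 0.658
```

Run:
```python
from h import *
import cv2,pickle
s=arm.sense();print(s["t"],w2m(s["ee_pos"]),s["force"])
print(relm(tcp_for(-325.3,-10,117,.175),.175))
c=wcam();cv2.imwrite("pics/w3.png",c[0])
c=cam("side");cv2.imwrite("pics/s3.png",cv2.resize(c[0][200:300,220:350],None,fx=4,fy=4))
```

```text
4.15 [-369.90225109   -9.81298867  275.50282949] [ 0.01483066  0.19192535 -0.33397078]
[ 0.0053  0.0002 -0.0012  0.001   0.0007  0.0027]
```

View pics/w3.png

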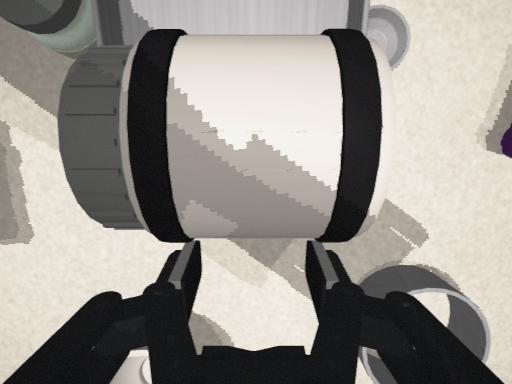

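View pics/s3.png

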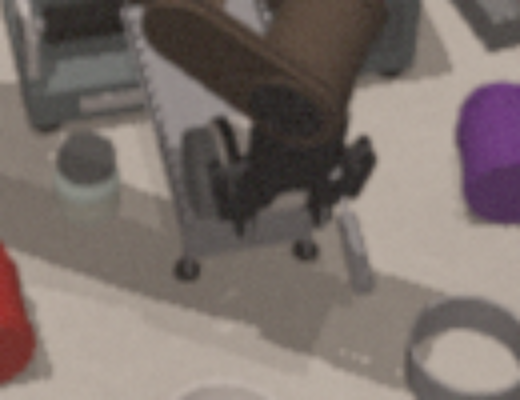

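Emit:
move_arm:
  plan:
    - [0.0015, 0, 0, 0, 0, 0]
    - [0.003, 0, 0, 0, 0, 0]
    - [0.0045, 0, 0, 0, 0, 0]
    - [0.006, 0, 0, 0, 0, 0]
    - [0.0075, 0, 0, 0, 0, 0]
    - [0.009, 0, 0, 0, 0, 0]
    - [0.0105, 0, 0, 0, 0, 0]
    - [0.0125, 0, 0, 0, 0, 0]
    - [0.0145, 0, 0, 0, 0, 0]
    - [0.017, 0, 0, 0, 0, 0]

```text
t: 5.08
ee_pos: [0.5517, -0.2913, 0.278]
eef_rot: [0.754, 0.651, 0.066, -0.057]
force: [-0.8, -3.7, 1.7]
gripper_width: 0.656
```

```bash
cat > st.py <<'E'
from h import *
import cv2,pickle,sys
s=arm.sense();F=s["force"];c_,s_=np.cos(Q[2]),np.sin(Q[2])
print(s["t"],w2m(s["ee_pos"]),"F mill",np.round([c_*F[0]+s_*F[1],-s_*F[0]+c_*F[1],F[2]],1),"tilt",np.degrees(np.arccos(-(R.from_quat(s["eef_rot"]).apply([0,0,1]))[2])))
c=wcam();cv2.imwrite(f"pics/w{sys.argv[1]}.png",c[0]);pickle.dump(c,open("wl.pkl","wb"))
E
python3 st.py 4
```

```text
5.0833 [-353.39238683   -9.61956011  278.04611353] F mill [-3.8  0.2  1.7] tilt 9.996281059526293
```

View pics/w4.png

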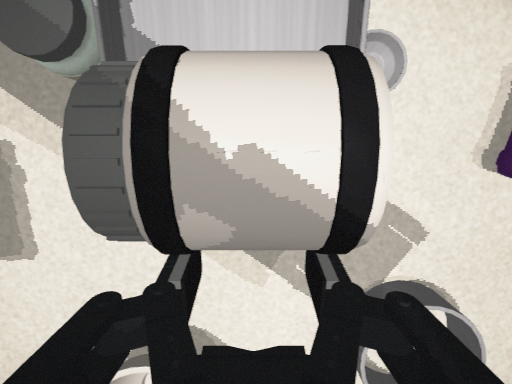

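Emit:
move_arm:
  plan:
    - [0.003, 0, 0, 0, 0, 0]
    - [0.0065, 0, 0, 0, 0, 0]
    - [0.0105, 0, 0.0003, 0, 0, 0]
    - [0.015, 0, 0.0005, 0, 0, 0]
    - [0.0195, 0, 0.0007, 0, 0, 0]
    - [0.024, 0, 0.0009, 0, 0, 0]
    - [0.0285, 0, 0.001, 0, 0, 0]
    - [0.033, 0, 0.0012, 0, 0, 0]
    - [0.0375, 0, 0.0013, 0, 0, 0]
    - [0.042, 0, 0.0015, 0, 0, 0]

```text
t: 5.97
ee_pos: [0.5578, -0.2496, 0.2838]
eef_rot: [0.754, 0.651, 0.066, -0.057]
force: [-0.9, -2.9, 1.3]
gripper_width: 0.659
```

```bash
python3 st.py 5
```

```text
5.9667 [-311.25687383   -9.50159805  283.76029323] F mill [-3.   0.5  1.3] tilt 10.02566501271255
```

View pics/w5.png

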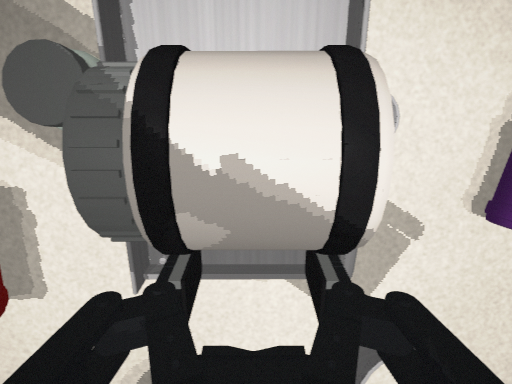

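Emit:
move_arm:
  plan:
    - [0.0045, 0, 0.0002, 0, 0, 0]
    - [0.009, 0, 0.0003, 0, 0, 0]
    - [0.0135, 0, 0.0005, 0, 0, 0]
    - [0.018, 0, 0.0006, 0, 0, 0]
    - [0.0225, 0, 0.0008, 0, 0, 0]
    - [0.027, 0, 0.0009, 0, 0, 0]
    - [0.0315, 0, 0.0011, 0, 0, 0]
    - [0.036, 0, 0.0013, 0, 0, 0]
    - [0.0405, 0, 0.0014, 0, 0, 0]
    - [0.045, 0, 0.0016, 0, 0, 0]

```text
t: 6.85
ee_pos: [0.5643, -0.2055, 0.29]
eef_rot: [0.754, 0.651, 0.066, -0.057]
force: [-0.5, -2.3, 0.2]
gripper_width: 0.654
```

```bash
python3 st.py 6
```

```text
6.85 [-266.69433618   -9.38114796  289.97230554] F mill [-2.3  0.2  0.2] tilt 10.028543387298656
```

View pics/w6.png

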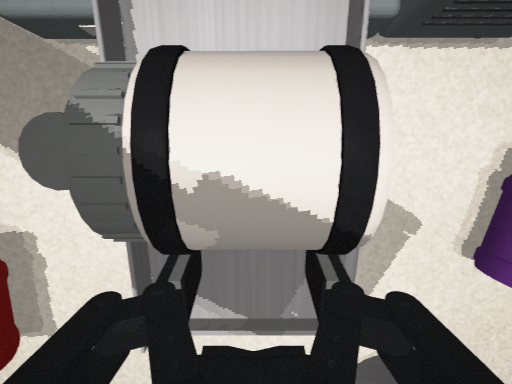

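Emit:
move_arm:
  plan:
    - [0.0045, 0, 0.0002, 0, 0, 0]
    - [0.009, 0, 0.0003, 0, 0, 0]
    - [0.0135, 0, 0.0005, 0, 0, 0]
    - [0.018, 0, 0.0006, 0, 0, 0]
    - [0.0225, 0, 0.0008, 0, 0, 0]
    - [0.027, 0, 0.0009, 0, 0, 0]
    - [0.0315, 0, 0.0011, 0, 0, 0]
    - [0.036, 0, 0.0013, 0, 0, 0]
    - [0.0405, 0, 0.0014, 0, 0, 0]
    - [0.045, 0, 0.0016, 0, 0, 0]

```text
t: 7.73
ee_pos: [0.5708, -0.1614, 0.2962]
eef_rot: [0.754, 0.651, 0.066, -0.057]
force: [0.2, -3.0, 1.6]
gripper_width: 0.656
```

```bash
python3 st.py 7
```

```text
7.7333 [-222.10245948   -9.27813998  296.23984856] F mill [-2.9 -0.6  1.6] tilt 10.02847079315282
```

View pics/w7.png

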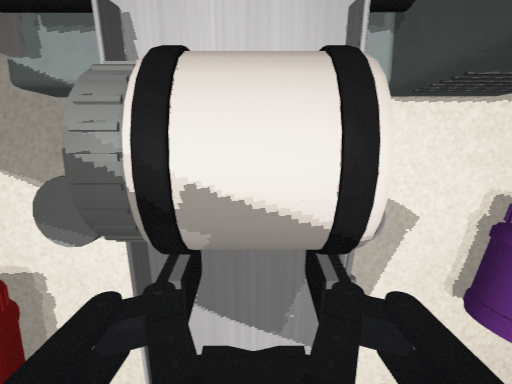

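Emit:
move_arm:
  plan:
    - [0.0045, 0, 0.0002, 0, 0, 0]
    - [0.009, 0, 0.0003, 0, 0, 0]
    - [0.0135, 0, 0.0005, 0, 0, 0]
    - [0.018, 0, 0.0006, 0, 0, 0]
    - [0.0225, 0, 0.0008, 0, 0, 0]
    - [0.027, 0, 0.0009, 0, 0, 0]
    - [0.0315, 0, 0.0011, 0, 0, 0]
    - [0.036, 0, 0.0013, 0, 0, 0]
    - [0.0405, 0, 0.0014, 0, 0, 0]
    - [0.045, 0, 0.0016, 0, 0, 0]

```text
t: 8.62
ee_pos: [0.5774, -0.1173, 0.3025]
eef_rot: [0.754, 0.651, 0.066, -0.057]
force: [-0.7, -2.3, 0.4]
gripper_width: 0.658
```

```bash
python3 st.py 8
```

```text
8.6167 [-177.52133574   -9.21970089  302.54292967] F mill [-2.4  0.4  0.4] tilt 10.025235343966376
```

View pics/w8.png

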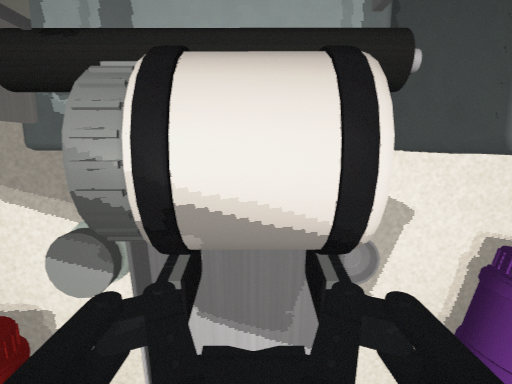

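Emit:
move_arm:
  plan:
    - [0.0045, 0, 0.0002, 0, 0, 0]
    - [0.009, 0, 0.0003, 0, 0, 0]
    - [0.013, 0, 0.0005, 0, 0, 0]
    - [0.017, 0, 0.0006, 0, 0, 0]
    - [0.0205, 0, 0.0007, 0, 0, 0]
    - [0.024, 0, 0.0008, 0, 0, 0]
    - [0.027, 0, 0.0009, 0, 0, 0]
    - [0.03, 0, 0.001, 0, 0, 0]
    - [0.0325, 0, 0.0011, 0, 0, 0]
    - [0.035, 0, 0.0012, 0, 0, 0]

```text
t: 9.5
ee_pos: [0.5824, -0.0832, 0.3074]
eef_rot: [0.754, 0.651, 0.066, -0.057]
force: [-0.9, -3.2, 1.1]
gripper_width: 0.659
```

```bash
python3 st.py 9
```

```text
9.5 [-143.06186014   -9.14339482  307.37329365] F mill [-3.3  0.4  1.1] tilt 10.021862037815897
```

View pics/w9.png

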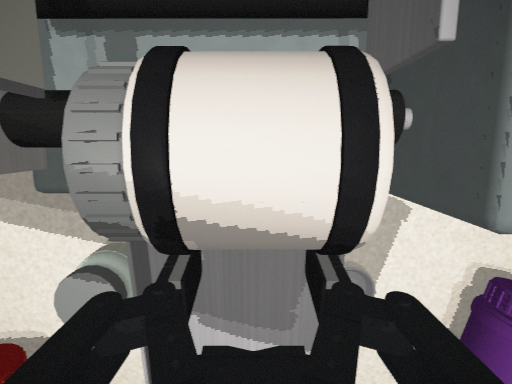

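Emit:
move_arm:
  plan:
    - [0.002, 0, 0, 0, 0, 0]
    - [0.004, 0, 0.0001, 0, 0, 0]
    - [0.006, 0, 0.0002, 0, 0, 0]
    - [0.008, 0, 0.0003, 0, 0, 0]
    - [0.0095, 0, 0.0003, 0, 0, 0]
    - [0.011, 0, 0.0004, 0, 0, 0]
    - [0.0125, 0, 0.0005, 0, 0, 0]
    - [0.014, 0, 0.0006, 0, 0, 0]
    - [0.0155, 0, 0.0007, 0, 0, 0]
    - [0.017, 0, 0.001, 0, 0, 0]

```text
t: 10.38
ee_pos: [0.5849, -0.0664, 0.3093]
eef_rot: [0.754, 0.651, 0.067, -0.057]
force: [0.2, -0.8, 0.5]
gripper_width: 0.653
```

```bash
python3 st.py 10
```

```text
10.3833 [-126.07818242   -9.09862444  309.31870733] F mill [-0.7 -0.3  0.5] tilt 10.06654583258379
```

View pics/w10.png

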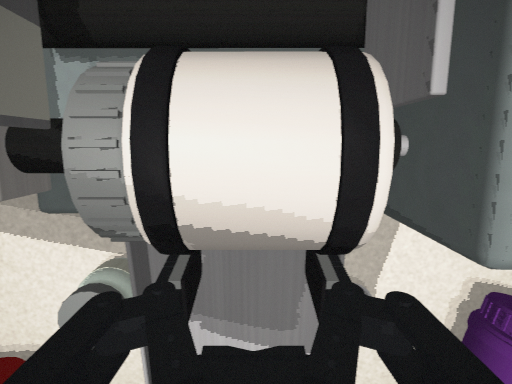

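Emit:
move_arm:
  plan:
    - [0.0015, 0, 0.0002, 0, 0, 0]
    - [0.003, 0, 0.0004, 0, 0, 0]
    - [0.0045, 0, 0.0007, 0, 0, 0]
    - [0.006, 0, 0.001, 0, 0, 0]
    - [0.0075, 0, 0.0013, 0, 0, 0]
    - [0.009, 0, 0.0016, 0, 0, 0]

```text
t: 10.93
ee_pos: [0.5862, -0.0574, 0.3093]
eef_rot: [0.754, 0.651, 0.066, -0.057]
force: [-0.1, -0.7, 0.7]
gripper_width: 0.655
```

```bash
python3 st.py 11
```

```text
10.9333 [-116.96276291   -9.08329784  309.27853901] F mill [-0.7  0.   0.7] tilt 10.044858507369492
```

View pics/w11.png

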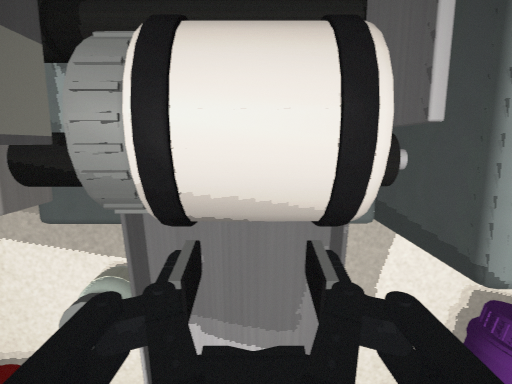

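Emit:
move_arm:
  plan:
    - [0, 0, 0, 0, 0, 0]
    - [0, 0, 0, 0, 0, 0]
    - [0, 0, 0, 0, 0, 0]
    - [0, 0, 0, 0, 0, 0]
    - [0, 0, 0, 0, 0, 0]
    - [0, 0, 0, 0, 0, 0]
    - [0, 0, 0, 0, 0, 0]
    - [0, 0, 0, 0, 0, 0]

```text
t: 11.65
ee_pos: [0.5862, -0.0577, 0.3093]
eef_rot: [0.754, 0.651, 0.066, -0.057]
force: [-0.9, 0.3, -0.1]
gripper_width: 0.654
```

```bash
python3 st.py 12
python3 - <<'E'
from h import *
t=w2m(arm.sense()["ee_pos"])
print(relm([t[0]-35,t[1],t[2]+20],.175),relm([t[0]-60,20,450],0.0))
E
python3 ovw.py .5946 .0596 1.4218 110 d 0 0 144 wl.pkl
```

```text
11.65 [-117.28782049   -9.08593697  309.31552781] F mill [ 0.2  0.9 -0.1] tilt 10.027602336838346
[-0.031  -0.0001 -0.0258  0.0001 -0.      0.002 ] [-0.0345 -0.0292 -0.149   0.0003 -0.175   0.002 ]
```

View pics/w_d.png

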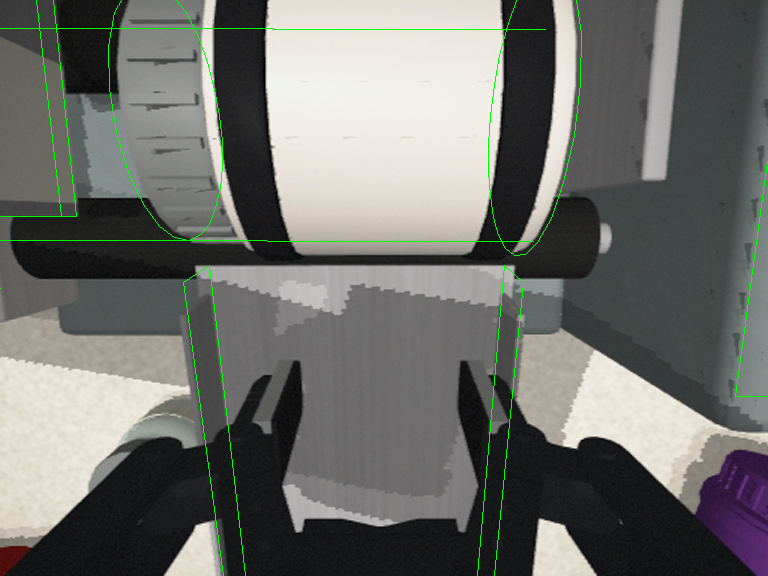

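Run:
```python
from h import *
for m,t in [([-150,-9,325],.175),([-150,-5,420],.09),([-60,60,430],0),([30,150,420],0)]: print(relm(m,t), m2w(m,Q))
```

```text
[-0.0295 -0.0002 -0.0211  0.0001 -0.      0.002 ] [[ 0.58123344 -0.0900741   0.325     ]]
[-0.0129 -0.0041 -0.1147  0.0002 -0.085   0.002 ] [[ 0.57727775 -0.08948031  0.42      ]]
[ 0.0776 -0.0689 -0.1089  0.0003 -0.175   0.002 ] [[0.52635803 0.00917151 0.43      ]]
[ 0.1646 -0.1588 -0.0834  0.0003 -0.175   0.002 ] [[0.45071528 0.11153447 0.42      ]]
```

Emit:
move_arm:
  plan:
    - [-0.01, 0, -0.007, 0, 0, 0]
    - [-0.029, 0, -0.021, 0, 0, 0]
    - [-0.024, 0, -0.05, 0, -0.03, 0]
    - [-0.018, -0.002, -0.08, 0, -0.06, 0]
    - [-0.013, -0.004, -0.112, 0, -0.09, 0.001]
    - [0.008, -0.02, -0.113, 0, -0.12, 0.002]
    - [0.03, -0.036, -0.112, 0, -0.15, 0.002]
    - [0.053, -0.052, -0.111, 0, -0.175, 0.002]
    - [0.078, -0.069, -0.109, 0, -0.175, 0.002]
    - [0.098, -0.09, -0.103, 0, -0.175, 0.002]
  claw: 0.0
  force: 20

```text
t: 12.53
ee_pos: [0.5083, 0.0337, 0.4296]
eef_rot: [0.758, 0.652, 0.001, 0.001]
force: [0.6, 0.3, 0.2]
gripper_width: -0.002
```

```bash
python3 st.py 13;  python3 - <<'E'
from h import *
for m,t in [([30,150,420],0)]: print(relm(m,t), m2w(m,Q))
E
python3 ovw.py .5946 .0596 1.4218 110 e 0 0 144 wl.pkl
```

```text
12.5333 [-38.44015409  81.45563432 429.6147372 ] F mill [ 0.4 -0.5  0.2] tilt 0.20678542821109502
[ 0.0659 -0.0653  0.0084 -0.002  -0.0027  0.0024] [[0.45071528 0.11153447 0.42      ]]
```

View pics/w_e.png

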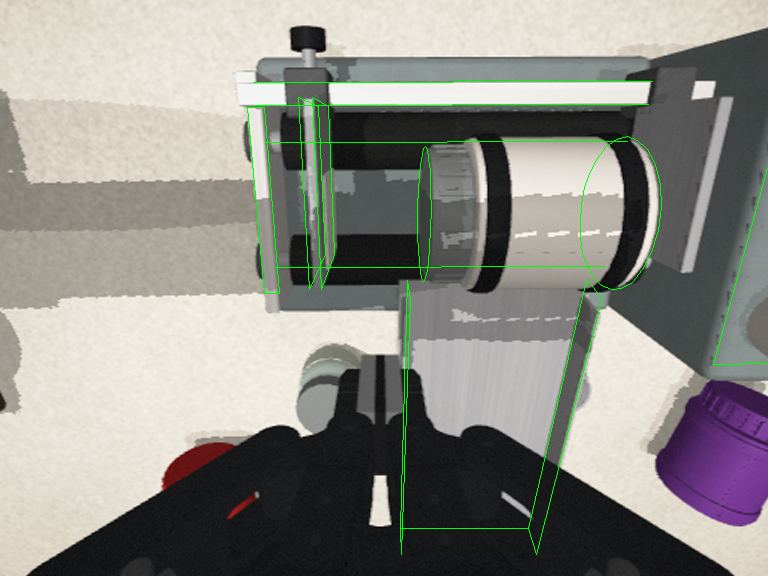

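Emit:
move_arm:
  plan:
    - [0.022, -0.022, 0, 0, 0, 0]
    - [0.044, -0.044, 0, 0, 0, 0]
    - [0.066, -0.065, 0.008, -0.002, -0.003, 0.002]
    - [0.066, -0.065, 0.04, -0.002, -0.003, 0.002]
    - [0.066, -0.065, 0.07, -0.002, -0.003, 0.002]
    - [0.066, -0.065, 0.09, -0.002, -0.003, 0.002]
    - [0.066, -0.065, 0.105, -0.002, -0.003, 0.002]
    - [0.066, -0.065, 0.112, -0.002, -0.003, 0.002]
    - [0.066, -0.065, 0.112, -0.002, -0.003, 0.002]

```text
t: 13.33
ee_pos: [0.4538, 0.1076, 0.3142]
eef_rot: [0.759, 0.652, -0.002, 0.001]
force: [0.6, -0.2, 0.5]
gripper_width: 0.004
```

```bash
python3 st.py 14;  python3 - <<'E'
from h import *
print(relm([30,130,315],0))
E
python3 ovw.py .5946 .0596 1.4218 110 f 0 -1 144 wl.pkl
```

```text
13.3333 [ 26.54138918 146.38953996 314.20740832] F mill [-0.1 -0.6  0.5] tilt 0.22714450982799783
[ 0.0033  0.0159  0.0007  0.0014  0.0033 -0.0025]
```

View pics/w_f.png

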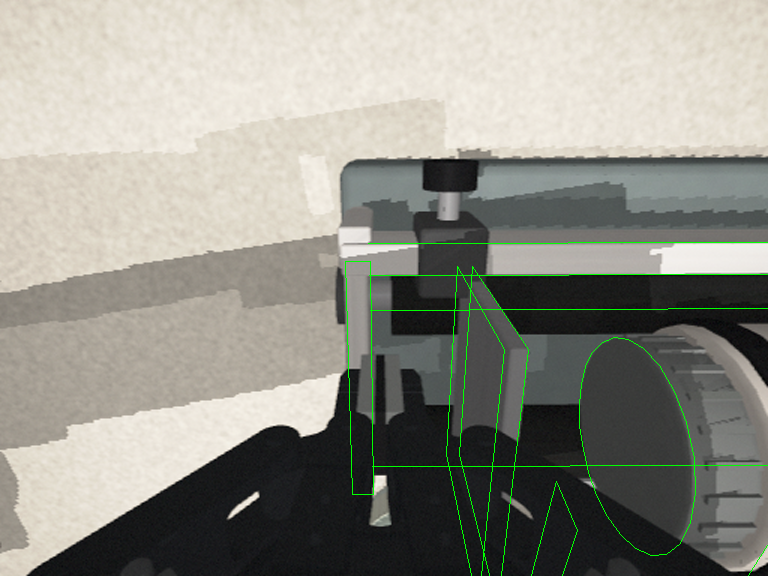

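Emit:
move_arm:
  plan:
    - [0.001, 0.003, 0, 0, 0, 0]
    - [0.002, 0.006, 0, 0, 0, 0]
    - [0.003, 0.009, 0, 0, 0, 0]
    - [0.003, 0.012, 0, 0, 0, 0]
    - [0.003, 0.014, 0, 0, 0, 0]
    - [0.003, 0.016, 0, 0, 0, 0]
    - [0.003, 0.018, 0, 0, 0, 0]
    - [0.003, 0.02, 0, 0, 0, 0]
    - [0.003, 0.022, 0, 0, 0, 0]
    - [0.003, 0.025, 0, 0, 0, 0]

```text
t: 14.22
ee_pos: [0.48, 0.1072, 0.3172]
eef_rot: [0.758, 0.652, 0.0, 0.003]
force: [-2.5, -1.6, 5.9]
gripper_width: 0.002
```

```bash
python3 st.py 15; python3 ovw.py .5946 .0596 1.4218 110 g 0 -1 144 wl.pkl
```

```text
14.2167 [ 30.07540581 120.37199739 317.23801657] F mill [-1.9  2.2  5.9] tilt 0.3192536387359246
```

View pics/w_g.png

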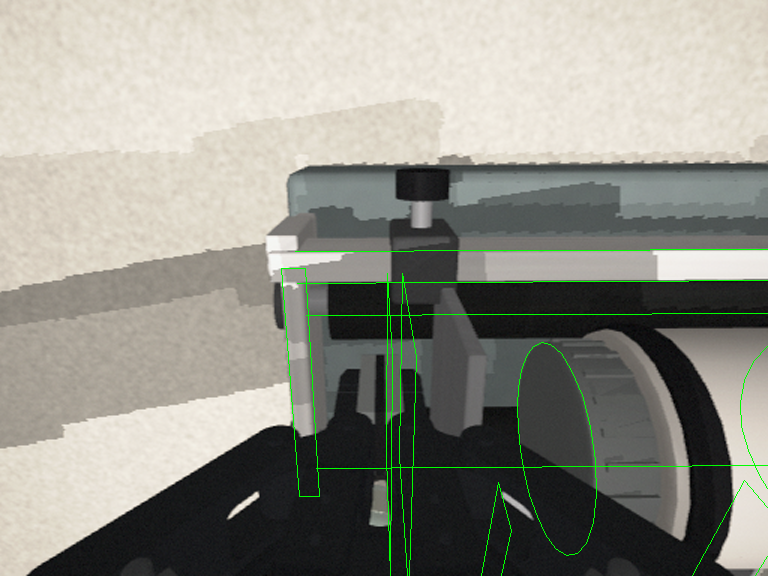

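Emit:
move_arm:
  plan:
    - [0, -0.003, 0, 0, 0, 0]
    - [0, -0.005, -0.005, 0, 0, 0]
    - [0, -0.005, -0.018, 0, 0, 0]
    - [0, -0.005, -0.028, 0, 0, 0]
    - [0, -0.003, -0.028, 0, 0, 0]
    - [0, 0, -0.028, 0, 0, 0]
    - [0, 0, -0.028, 0, 0, 0]

```text
t: 14.85
ee_pos: [0.4795, 0.1074, 0.3436]
eef_rot: [0.758, 0.652, -0.0, 0.002]
force: [0.1, -0.4, -0.7]
gripper_width: 0.003
```

```bash
python3 st.py 16; python3 ovw.py .5946 .0596 1.4218 93 h 0 -1 144 wl.pkl
```

```text
14.85 [ 30.17122197 120.87002326 343.62969342] F mill [-0.4 -0.1 -0.7] tilt 0.22208099477638854
```

View pics/w_h.png

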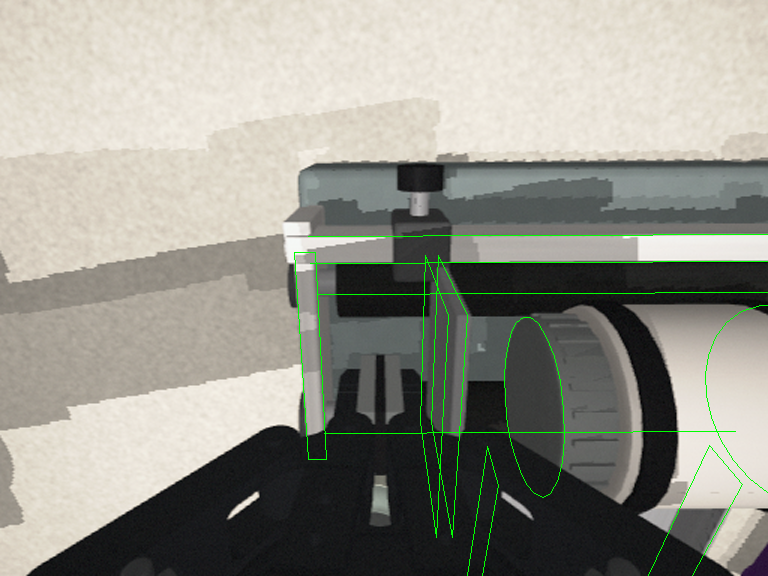

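Emit:
move_arm:
  plan:
    - [0, 0.003, 0, 0, 0, 0]
    - [0, 0.006, 0, 0, 0, 0]
    - [0, 0.008, 0, 0, 0, 0]
    - [0, 0.01, 0, 0, 0, 0]
    - [0, 0.012, 0, 0, 0, 0]
    - [0, 0.014, 0, 0, 0, 0]
    - [0, 0.017, 0, 0, 0, 0]
    - [0, 0.02, 0, 0, 0, 0]
    - [0, 0.024, 0, 0, 0, 0]
    - [0, 0.028, 0, 0, 0, 0]

```text
t: 15.73
ee_pos: [0.5072, 0.1032, 0.3436]
eef_rot: [0.758, 0.652, -0.001, 0.002]
force: [-3.3, 0.3, -0.3]
gripper_width: -0.005
```

```bash
python3 st.py 17; python3 ovw.py .5946 .0596 1.4218 75 i 0 -1 144 wl.pkl
```

```text
15.7333 [ 30.15343612  92.95049945 343.56829975] F mill [-0.2  3.3 -0.3] tilt 0.1866989823723898
```

View pics/w_i.png

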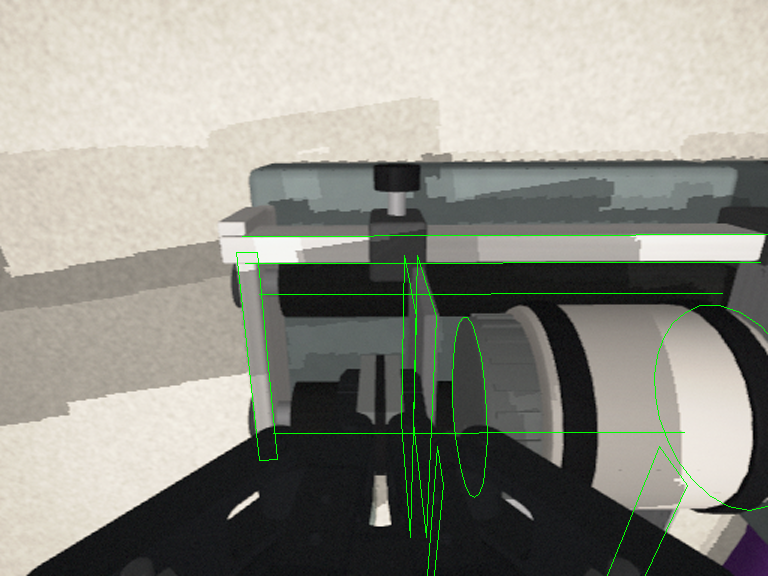

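Emit:
move_arm:
  plan:
    - [0, 0.003, 0, 0, 0, 0]
    - [0, 0.006, 0, 0, 0, 0]
    - [0, 0.009, 0, 0, 0, 0]
    - [0, 0.011, 0, 0, 0, 0]
    - [0, 0.0125, 0, 0, 0, 0]
    - [0, 0.014, 0, 0, 0, 0]
    - [0, 0.015, 0, 0, 0, 0]
    - [0, 0.016, 0, 0, 0, 0]

```text
t: 16.45
ee_pos: [0.5228, 0.1008, 0.3438]
eef_rot: [0.758, 0.652, -0.0, 0.002]
force: [-2.8, 0.4, -1.7]
gripper_width: -0.002
```

```bash
python3 st.py 18; python3 ovw.py .5946 .0596 1.4218 59 j 0 -1 144 wl.pkl
```

```text
16.45 [ 30.11320902  77.12664029 343.75113636] F mill [ 0.   2.8 -1.7] tilt 0.20337203370351734
```

View pics/w_j.png

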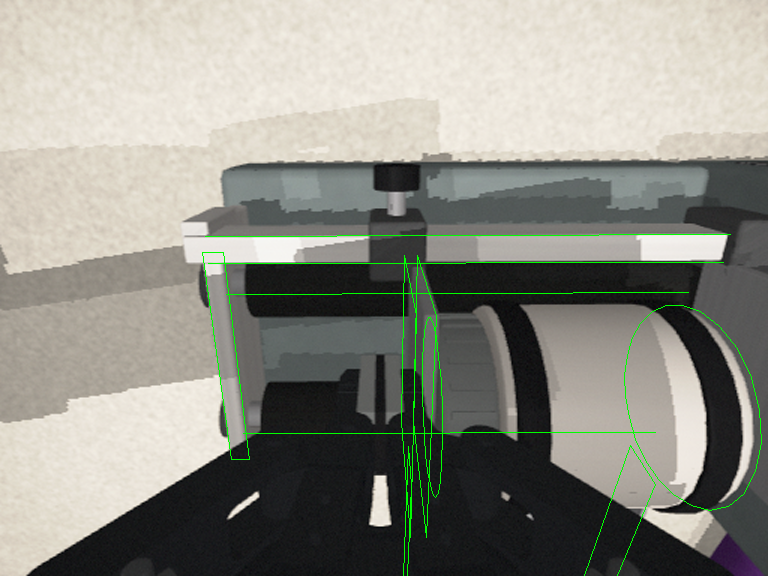

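Emit:
move_arm:
  plan:
    - [0, 0.0007, 0, 0, 0, 0]
    - [0, 0.0014, 0, 0, 0, 0]
    - [0, 0.0021, 0, 0, 0, 0]
    - [0, 0.0028, 0, 0, 0, 0]
    - [0, 0.0034, 0, 0, 0, 0]
    - [0, 0.0038, 0, 0, 0, 0]

```text
t: 17.0
ee_pos: [0.5263, 0.1003, 0.3438]
eef_rot: [0.758, 0.652, -0.001, 0.001]
force: [-4.7, 1.3, 0.8]
gripper_width: 0.001
```

```bash
python3 st.py 19
python3 - <<'E'
import cv2
im=cv2.imread("pics/w19.png")[130:300,200:400]
cv2.imwrite("pics/w19z.png",cv2.resize(im,None,fx=4,fy=4,interpolation=cv2.INTER_CUBIC))
E
```

```text
17.0 [ 30.11432511  73.6117436  343.82437471] F mill [0.6 4.8 0.8] tilt 0.18015283663845882
```

View pics/w19z.png

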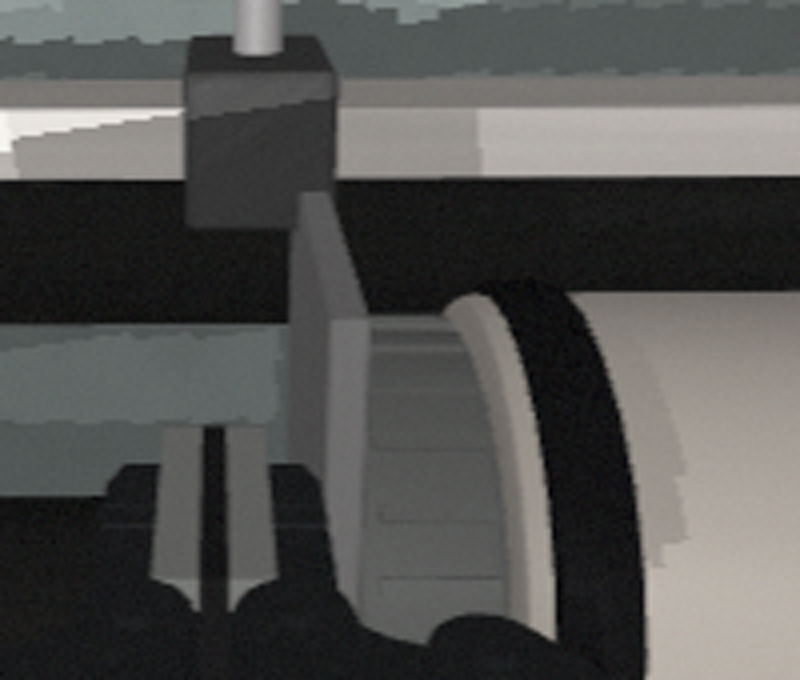

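Emit:
move_arm:
  plan:
    - [0, 0.0004, 0, 0, 0, 0]
    - [0, 0.0008, 0, 0, 0, 0]
    - [0, 0.001, 0, 0, 0, 0]

```text
t: 17.3
ee_pos: [0.5268, 0.1003, 0.3438]
eef_rot: [0.758, 0.652, -0.002, 0.0]
force: [-8.3, 0.4, 2.7]
gripper_width: -0.001
```

```bash
python3 st.py 20; for i in 1 2 ; do python3 - <<'E'
from h import *
s=arm.sense();print(w2m(s["ee_pos"]),s["force"]); cam("side")
E
done
python3 - <<'E'
import cv2
im=cv2.imread("pics/w20.png")[130:300,200:400]
cv2.imwrite("pics/w20z.png",cv2.resize(im,None,fx=4,fy=4,interpolation=cv2.INTER_CUBIC))
E
```

```text
17.3 [ 30.15650913  73.07416653 343.80836909] F mill [-0.9  8.3  2.7] tilt 0.24808341233159337
[ 30.15799482  73.07801904 343.83323944] [-6.86394773  1.04756381  2.5946804 ]
[ 30.16777464  73.10471856 343.82155512] [-8.84453688  0.06605804  1.67843328]
```

View pics/w20z.png

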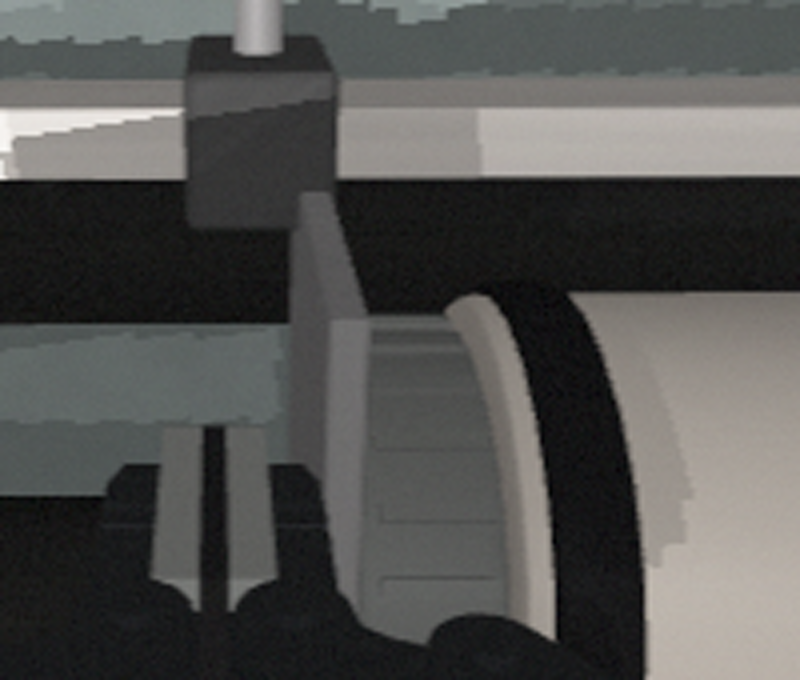

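Emit:
move_arm:
  plan:
    - [0, -0.001, 0, 0, 0, 0]
    - [0, -0.003, 0, 0, 0, 0]
    - [0, -0.008, 0, 0, 0, 0]
    - [0, -0.016, 0, 0, 0, 0]
    - [0, -0.026, 0, 0, 0, 0]
    - [0, -0.03, -0.015, 0, 0, 0]
    - [0, -0.03, -0.04, 0, 0, 0]
    - [0, -0.03, -0.07, 0, 0, 0]
    - [0, -0.03, -0.1, 0, 0, 0]
    - [0, -0.03, -0.11, 0, 0, 0]

```text
t: 18.28
ee_pos: [0.4975, 0.1051, 0.4595]
eef_rot: [0.758, 0.652, 0.003, 0.005]
force: [-0.0, -0.4, 0.8]
gripper_width: 0.001
```

```bash
python3 st.py 21; python3 ovw.py .5946 .0596 1.4218 54 k 0 -1 144 wl.pkl
python3 - <<'E'
import cv2
im=cv2.imread("pics/w21.png")
cv2.imwrite("pics/w21z.png",cv2.resize(im,None,fx=1.5,fy=1.5,interpolation=cv2.INTER_CUBIC))
E
python3 ov.py .5946 .0596 1.4218 54 k 0 -1 144
```

```text
18.2833 [ 30.61151934 102.8015253  459.46721151] F mill [-0.4 -0.   0.8] tilt 0.669870807753548
```

View pics/w_k.png

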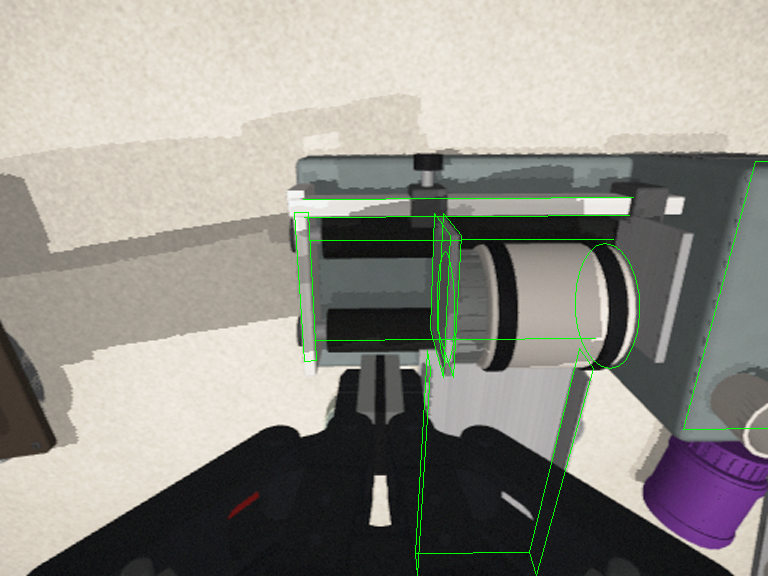

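View pics/w21z.png

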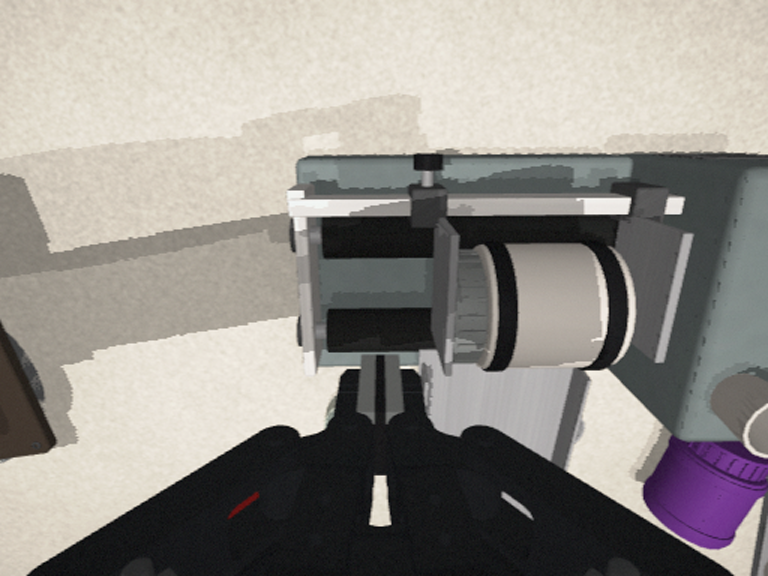

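View pics/scene_k.png

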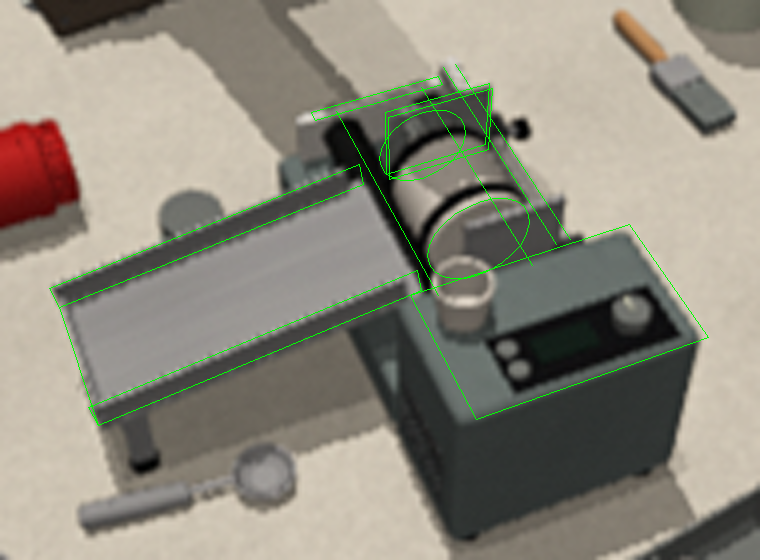

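Emit:
move_arm:
  plan:
    - [-0.023, 0.016, 0, 0, 0, 0]
    - [-0.046, 0.032, 0.01, 0, 0, 0]
    - [-0.07, 0.049, 0.03, 0, 0, 0]
    - [-0.07, 0.049, 0.03, 0, 0, 0]
    - [-0.07, 0.049, 0.03, 0, 0, 0]
    - [-0.07, 0.049, 0.03, 0, 0, 0]

```text
t: 18.93
ee_pos: [0.5352, 0.0285, 0.4222]
eef_rot: [0.759, 0.652, -0.001, 0.0]
force: [0.1, -0.2, -0.1]
gripper_width: 0.002
```

```bash
python3 st.py 22
python3 - <<'E'
import cv2
im=cv2.imread("pics/w22.png")[0:240,140:400]
cv2.imwrite("pics/w22z.png",cv2.resize(im,None,fx=3,fy=3,interpolation=cv2.INTER_CUBIC)[:600])
E
```

```text
18.9333 [-39.59044083  54.1499162  422.16577843] F mill [-0.2 -0.1 -0.1] tilt 0.17344180858157995
```

View pics/w22z.png

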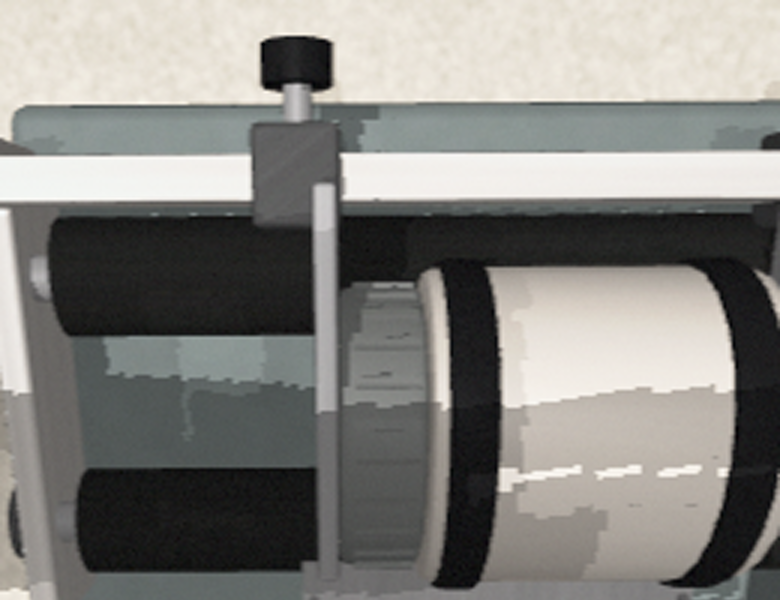

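Seen from directly above, the plate (column about 327 in the crop) sits flush with the lid edge at column 341 with no visible gap. The jar lies square across both rollers and nothing is touching it.

Run:
```python
from rig import arm
print(arm.sense()["t"],arm.hand_in())
```

```text
the job is handed in; nothing more can be done
18.9833 None
```

The jar is resting between the two rollers, the end stop is up against its lid, and I handed the job in at 19.0 s of the 54 s allowed.

- **Jar:** I pushed it up the ramp with the fingertips, at about the height of its axis. The speed was about 50 mm/s, slowing to about 20 mm/s near the first roller. The push force was 2–4 N, and I kept going forward until the jar dropped in by itself. The wrist picture afterwards matched the jar's outline drawn at its home position, shifted 1–2 mm towards the end plate.
- **End stop:** I slid it about 56 mm along the rail until the force rose from about 3 N to 7–9 N at the lid, then backed off. The last picture from above shows no visible gap between the plate and the lid. The fingers were clear of everything, with the wrist force near zero.

**What did not go cleanly:**
- The first contact with the end stop was made by the wider part of the finger, with about 6 N of upward force. I backed off, raised the tool 28 mm and pushed with the fingertips from there.
- The scene and side cameras differed from my fitted model by about 2 pixels (roughly 5 mm). I relied on the wrist camera and the force readings, which agreed with each other.
- I did not measure the positions of the other things on the bench. Those in view in the last pictures looked undisturbed.

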